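# Sweep the tested samples down the gated spout

## Robot

A 6-joint arm with a two-finger parallel gripper is mounted at the origin on a cart in front of the work surface, level with it; the furniture and walls round the work are solid. World frame = base frame: x ahead of the robot, y to its left, z up, the work surface at z = 0. Lengths are in m, angles in rad, forces in N, time in s.
With the tool pointing down it reaches from about 0.35 to 0.975 m from the base axis. Payload 4.9 kg.
Tool frame: the origin (TCP) lies at the very end of the fingers, on their centre line; the grasp point (between the pads) lies behind it (manip.grip_depth is the z of the grasp point in the tool frame, in m); z points along the fingers, y is the direction in which the jaws open and shut (so a half turn about z gives the same grasp; the last joint's range is limited). The gripper opens to 85 mm and grips with 20 to 120 N. Pads are 22 mm wide; open, the fingers measure 114 mm over their backs; the gripper's body (76 mm by 85 mm) begins 54 mm behind the grasp point. The pads swing forward as they close: fully open they stand 13 mm farther back than shut.
Start: joints at [1.026, 0.053, 1.613, -0, 1.476, -0.119], TCP at [0.258, 0.569, 0.231] pointing down, gripper open.
Joint ranges: [-3.01, 3.01], [-1.01, 2.22], [0.06, 2.58], [-1.02, 4.17], [0.09, 2.62], [-3.14, 3.14]. Speed limits (rad/s): [2.57, 2.57, 3.14, 3.14, 3.14, 3.14].

## Interface

Orientations are given as a unit quaternion [w, x, y, z].
In Python, from plant import state, optics, manip, silhouettes, place_of gives the robot as it stands. The module is installed in compiled form; this text tells all that it offers.
- The arm moves only by the tool jog_arm, never from a script. Its argument "increments" is a list of rows, each an object with "slide": the shift along the tool's x, y, z in mm, a list of three; "rotation": the turn, a rotation vector about the tool's x, y, z in degrees, a list of three. A call has 1 to 20 rows; each row shifts and turns the commanded pose from where the row before left it, along the tool's axes as they then stand; what a row does not reach is not made up. A row lasts 1/12 s, in which the tool goes at most 41.7 mm and 7.16 degrees, less where a joint would pass 70% of its speed; a pose out of reach is approached as far as the arm can. A call with a gripper value outside its range is refused whole. "fingers" is the opening, from 0 (shut) to 1 (fully open), set as the call begins (left out, the last holds). The fingers move at their own pace and stop on an object; the grip force is fixed at half the most. Time passes only in rows, so rows that do not move let the fingers close. It gives the time, the measured TCP pose, the force and the opening at its end, in the units of the state.
- state(): the state, without advancing time (a new reading comes with each control period).
- optics.grab_frame(name): name is "scene" or "top"; returns a dict with "frame" (420x560x3 uint8, blue, green, red), "camera_matrix" (3x3 intrinsics, pixels), "R" (3x3) and "t" (3): a world point X has camera coordinates R X + t. Camera axes: x right, y down, z forward; pixel columns grow to the right and rows downward; lengths in m; the calibration is good to about 2 mm. A picture is of the moment at which its call begins. There is no depth.
- manip.job_done(): hands the job in, once; it reports no verdict.
Trained networks look in the newest picture that a camera, given by its name, has taken for a name from the list of things; names that differ only in an ending like _2 or _b are one class to them, and where a whole thing is asked for, a point or a joint stands for the part that bears it (a point fixed in the world has none). Each returns a list of dicts, best first, with "score" (0 to 1); they miss things now and then, are a little off and sometimes report something else, mostly with a low value. They report only what shows in the picture. A call takes as long as a camera call. They do not tell look-alikes from the thing itself.
- silhouettes(thing, camera): "mask" (420x560 bool, what is visible of it) and "bbox" ([left, top, right, bottom] in pixels, round what is visible of it).
- place_of(thing, camera): "uv" ([column, row] in pixels: a listed point, or the origin of a listed thing).
The state is a dict: "time": time; "joint_pos": joint angles; "joint_vel": joint speeds; "joint_efforts": joint torques, N m; "tool_pos": TCP position; "tool_rot": TCP orientation; "contact_force": force on the tool from outside, world axes, zero at the start; "ft_torque": the same for the moment, N m; "gripper_width": opening from 0.0 (shut) to 1.0 (fully open).
Only numpy, scipy, OpenCV 4.12 (cv2) and the standard library are available. Lean on these libraries where they do the work, as an engineer would, in place of code of your own. Each camera call takes 0.05 s, during which the arm holds its last target.

## Task

The three low steel discs on the sorting board have been tested: slide the spout's gate open by pushing its upright ear, sweep all three discs over the deck with the fingertips, out through the spout into the parts tray, and push the gate shut again. Push the discs only, never lift them; leave the tall sample and the bronze bushing standing where they are on the board, and do not shift the tray or the calculator.

Things in the scene. Friction and masses are not known exactly. Their poses are not given: they have to be found in the camera images.
- board: aluminium sheet sorting board with a dark deck, fixed. Origin: under the deck's centre at bench level; x away from the robot, y along the board to its left, z up (turned up to 12 degrees). Deck top z = 60 mm, x -90 to 90, y -160 to 160 mm inside a 3 mm rim whose top is at z = 76 mm. At the right end (y = -160) the rim has a gated mouth, x -70 to 10 mm, and a spout beyond it
- mouth (a point): middle of the 80 mm wide mouth on the gate's line, at deck height (board x -30, y -165, z 60 mm). Slanting walls as high as the rim lead to it: from the far rim at board (90, -80) to the mouth's far side (10, -160), and a short one from (-90, -140) to (-70, -160) mm
- spout_lip (a point): middle of the spout's rounded lip, at deck height (board x -30, y -203, z 60 mm). The spout is a level floor, 80 mm wide between 12 mm high cheeks, from the mouth to this lip; below the lip a steep chute, too steep for a disc to rest on, goes down to board y -215, z 36 mm over the tray. A disc whose centre is pushed past the lip tips and drops into the tray
- gate (a joint): sliding steel gate (m): a strip 86 mm long, 3 mm thick, across the mouth, its top 17 mm above the deck. 0 = shut; grows as it slides along the board's +x (away from the robot) to 0.083 = fully open, the mouth clear. It stays where it is left; 1 to 3 N moves it
- gate_ear (a point): middle of the upright tab by which the gate is pushed either way, at the gate's end nearer the robot: 4 mm thick along the board's x (7 mm at the beaded top), 24 mm wide along its y, from 14 to 43 mm above the deck; this point is 28 mm above the deck and moves with the gate (shut: board x -64, y -165 mm)
- disc1_center (a point): centre (half-way up) of a low turned steel disc, diameter 35 mm, 18 mm high, about 0.14 kg, lying flat on the deck; one of three alike
- disc2_center (a point): centre of the second low steel disc, the same size
- disc3_center (a point): centre of the third low steel disc, the same size
- tall_sample: tall turned steel sample standing on the deck, diameter 25 mm, 40 mm high; stays there. Origin: centre of its underside
- bushing: bronze bushing standing on the deck, diameter 36 mm, 30 mm high; stays there. Origin: centre of its underside
- tray: dark grey parts tray, loose on the bench under the spout, outside 100 mm (its x, along the board's y) by 160 mm (its y), 26 mm high, walls and floor 3 mm. Origin: centre of its underside. The spout's lip stands some 5 mm inside its wall nearer the board
- calculator: pocket calculator lying on the bench, 120 x 70 x 14 mm; origin: centre of its underside
There are look-alikes about, which are no part of the job. Leave any green or turquoise look-alike of the part that bears disc2_center alone.

How it is judged:
On the way, in this order (a step that is already met when the one before it is completed fails the run):
1. the gate is slid open (value of joint gate above 0.045 m), for 0.1 s.
2. all three discs are in the tray (x of disc1_center in the frame of tray between -0.047 and 0.047 m and y of disc1_center in the frame of tray between -0.077 and 0.077 m and height (world z) of each of disc1_center, disc2_center, disc3_center below 0.055 m and x of disc2_center in the frame of tray between -0.047 and 0.047 m and y of disc2_center in the frame of tray between -0.077 and 0.077 m and x of disc3_center in the frame of tray between -0.047 and 0.047 m and y of disc3_center in the frame of tray between -0.077 and 0.077 m), for 0.2 s.
At the end, for the whole second after the job is handed in: All three discs at rest within the tray's walls, centres at most 55 mm above the bench; gate within 8 mm of shut; tall sample and bushing upright within 20 mm of where they stood; tray and calculator within 25 mm of where they were (all of step 2 and linear speed of each of disc1, disc2, disc3 below 0.02 m/s and value of joint gate below 0.008 m and distance of each of tall_sample, bushing from where it was at the start of the episode below 0.02 m and angle between each of tall_sample, bushing's own z axis and vertical below 0.2 rad and distance of each of tray, calculator from where it was at the start of the episode below 0.025 m); the robot touches nothing.
It fails at once if a disc is lifted (its centre more than 22 mm above where it is when the disc lies on the deck) (height (world z) of any of disc1_center, disc2_center, disc3_center above 0.091 m).
It fails at once if the tall sample or the bushing is shoved more than 20 mm, tipped or lifted (distance of any of tall_sample, bushing from where it was at the start of the episode above 0.02 m or angle between any of tall_sample, bushing's own z axis and vertical above 0.5 rad).
It fails at once if the tray or the calculator is shifted more than 25 mm (distance of any of tray, calculator from where it was at the start of the episode above 0.025 m).
It also fails if it takes over 58 s, if anything falls off the work surface, if the arm or the gripper's body presses on something with over 40 N, if the wrist force passes 120 N, or if a joint passes its speed limit or range.

## Working session

There is one attempt and no reset: what is moved stays moved. The work goes in short steps, Python scripts to look and compute and a tool call to move; the robot and the scene stay as the last step left them, time stands still between calls to the robot, and variables do not carry over. Pictures are saved under pics/ and viewed, and the job is handed in when it is done.

Besides the shell and the picture viewer there is one more tool, called after "Request:" as name([rows], argument=value, ...), one row to a line, values as JSON. jog_arm: Moves the arm, as the interface text tells. Its arguments: {"type":"object","properties":{"increments":{"type":"array","items":{"type":"object","properties":{"slide":{"type":"array","items":{"type":"number"}},"rotation":{"type":"array","items":{"type":"number"}}}}},"fingers":{"type":"number"}},"required":["increments"]}

```bash
mkdir -p pics
python3 - <<'E'
from plant import state, optics, manip, silhouettes, place_of
import cv2, numpy as np, pickle
s=state(); print(s)
d={}
for c in("scene","top"):
    f=optics.grab_frame(c); d[c]=f; cv2.imwrite(f"pics/{c}0.png",f["frame"])
    print(c,f["camera_matrix"],f["R"],f["t"])
    for n in["board","mouth","spout_lip","gate","gate_ear","disc1_center","tall_sample","bushing","tray","calculator"]:
        print(n,[(np.round(p["uv"],1).tolist(),round(p["score"],2)) for p in place_of(n,c)])
pickle.dump(d,open("cam.pkl","wb")); print(manip.grip_depth)
print(state()["time"])
E
```

```text
{'time': 0.0, 'joint_pos': array([ 1.02600259e+00,  5.33666832e-02,  1.61428780e+00, -1.42767973e-06,
        1.47600502e+00, -1.19023617e-01]), 'joint_vel': array([ 9.34084922e-05,  1.45583620e-04,  5.00513622e-04,  2.57661349e-04,
       -1.94141249e-03,  1.62271208e-04]), 'joint_efforts': array([ 1.23117476e-03, -3.93671143e+01, -3.70178354e+01, -6.48809373e-05,
        6.86677377e-03, -3.58735360e-05]), 'tool_pos': array([0.25782776, 0.56865883, 0.23006063]), 'tool_rot': array([-3.36068246e-04,  2.11280527e-01,  9.77424918e-01, -9.77255645e-04]), 'contact_force': array([-0.45152803,  0.64072343, -0.62431028]), 'ft_torque': array([-0.01068458,  0.00114944,  0.01230619]), 'gripper_width': 0.9995770501140899}
scene [[395.17625693   0.         282.45177746]
 [  0.         395.17625693 207.35454687]
 [  0.           0.           1.        ]] [[-0.58582548 -0.81043434  0.00216441]
 [-0.33439233  0.23928228 -0.91155129]
 [ 0.73823457 -0.53473373 -0.41118069]] [0.22678566 0.26859327 0.62455811]
board [([220.0, 264.7], 0.78)]
mouth [([285.8, 226.2], 0.74)]
spout_lip [([299.1, 225.9], 0.83), ([288.7, 221.3], 0.57)]Traceback (most recent call last):
  File "<stdin>", line 9, in <module>
ValueError: it knows: board, bushing, calculator, disc1_center, disc2_center, disc3_center, gate_ear, mouth, spout_lip, tall_sample, tray
```

Run:
```python
from plant import state, optics, manip, silhouettes, place_of
import cv2, numpy as np, pickle
d={}
for c in("scene","top"):
    f=optics.grab_frame(c); d[c]=f; cv2.imwrite(f"pics/{c}1.png",f["frame"]); d[c+'p']={}
    for n in["board","mouth","spout_lip","gate_ear","disc1_center","tall_sample","bushing","tray","calculator"]:
        p=place_of(n,c); d[c+'p'][n]=p
        print(c,n,[(np.round(q["uv"],1).tolist(),round(q["score"],2)) for q in p])
pickle.dump(d,open("cam.pkl","wb")); print(manip.grip_depth)
print(d['top']["camera_matrix"],d['top']["R"],d['top']["t"])
print(state()["time"])
```

```text
scene board [([217.2, 267.1], 0.83)]
scene mouth [([286.7, 227.7], 0.81)]
scene spout_lip []
scene gate_ear [([290.6, 220.3], 0.75), ([202.2, 228.7], 0.46)]
scene disc1_center [([265.6, 233.7], 0.55)]
scene tall_sample [([184.7, 267.2], 0.55), ([264.4, 234.5], 0.38)]
scene bushing [([155.5, 247.3], 0.76), ([289.2, 221.5], 0.61)]
scene tray [([308.1, 237.5], 0.87)]
scene calculator [([396.3, 232.1], 0.59)]
top board [([221.0, 202.0], 0.83)]
top mouth [([276.8, 210.9], 0.92)]
top spout_lip [([289.5, 211.6], 0.88)]
top gate_ear [([275.8, 219.5], 0.38)]
top disc1_center [([246.2, 217.3], 0.48)]
top tall_sample [([176.8, 216.4], 0.41)]
top bushing [([167.1, 175.8], 0.7)]
top tray [([307.6, 211.7], 0.74)]
top calculator [([388.8, 245.6], 0.75), ([216.1, 204.8], 0.52)]
-0.0187
[[420.74725834   0.         283.07262378]
 [  0.         420.74725834 206.95233691]
 [  0.           0.           1.        ]] [[-0.00230005 -0.99991602  0.0127541 ]
 [-0.99516224  0.00103605 -0.09823977]
 [ 0.0982183  -0.01291836 -0.99508104]] [-0.07571043  0.46818467  1.13103395]
1.2
```

View pics/scene1.png

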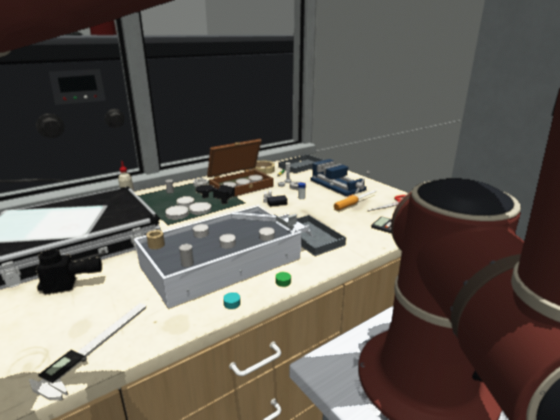

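View pics/top1.png

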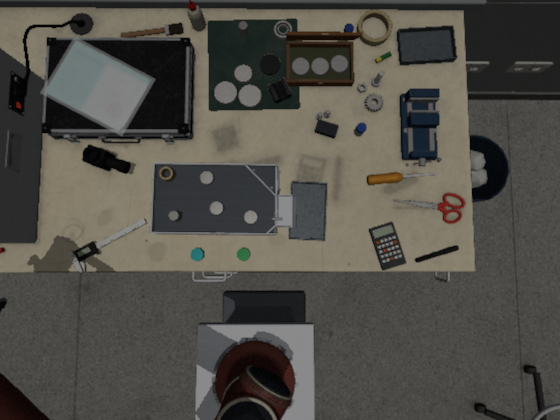

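```bash
cat > h.py <<'E'
import pickle, numpy as np, cv2
d=pickle.load(open('cam.pkl','rb'))
def proj(c,X):
    f=d[c]; X=np.atleast_2d(X); q=(f['R']@X.T).T+f['t']; q=(f['camera_matrix']@q.T).T; return q[:,:2]/q[:,2:]
def ray(c,uv,z):
    f=d[c]; r=f['R'].T@(np.linalg.inv(f['camera_matrix'])@np.array([*uv,1.])); o=-f['R'].T@f['t']
    return o+r*(z-o[2])/r[2]
E
python3 - <<'E'
from h import *
from plant import place_of,silhouettes,state
Z=dict(board=0,mouth=.06,spout_lip=.06,gate_ear=.088,disc1_center=.069,tall_sample=.06,bushing=.06,tray=0,calculator=0)
for c in('scene','top'):
    for n,p in d[c+'p'].items():
        for q in p: print(c,n,round(q['score'],2),np.round(ray(c,q['uv'],Z[n])*1000,1))
t=d['top']['frame'][150:260,140:340]; cv2.imwrite('pics/c1.png',cv2.resize(t,None,fx=4,fy=4,interpolation=cv2.INTER_CUBIC))
t=d['scene']['frame'][200:310,125:325]; cv2.imwrite('pics/c2.png',cv2.resize(t,None,fx=4,fy=4,interpolation=cv2.INTER_CUBIC))
for c in ('scene','top'):
  for n in ('board','disc1_center','disc2_center','gate_ear','tall_sample'):
    for m in silhouettes(n,c): print(c,n,m['score'],m['bbox'],m['mask'].sum())
E
```

```text
scene board 0.83 [477.2 120.8   0. ]
scene mouth 0.81 [449.9 -58.   60. ]
scene gate_ear 0.75 [431.6 -55.8  88. ]
scene gate_ear 0.46 [513.9 133.2  88. ]
scene disc1_center 0.55 [439.9  10.2  69. ]
scene tall_sample 0.55 [429.6 214.3  60. ]
scene tall_sample 0.38 [452.4   5.5  60. ]
scene bushing 0.76 [542.9 234.5  60. ]
scene bushing 0.61 [473.6 -83.3  60. ]
scene tray 0.87 [ 465.2 -139.9    0. ]
scene calculator 0.59 [ 349.4 -353.7    0. ]
top board 0.83 [484.5  96.9   0. ]
top mouth 0.92 [453.9 -59.3  60. ]
top spout_lip 0.88 [452.  -93.1  60. ]
top gate_ear 0.38 [429.2 -56.8  88. ]
top disc1_center 0.48 [436.4  21.   69. ]
top tall_sample 0.41 [439.7 204.9  60. ]
top bushing 0.7 [548.3 233.1  60. ]
top tray 0.74 [ 457.  -145.4    0. ]
top calculator 0.75 [ 362.  -370.9    0. ]
top calculator 0.52 [476.6 110.5   0. ]
scene disc1_center 0.44 [258.4, 227.9, 275.7, 243.4] 187
scene disc2_center 0.77 [220.1, 236.2, 236.4, 251.4] 233
scene disc2_center 0.63 [222.9, 289.7, 240.8, 311.0] 263
scene disc2_center 0.58 [277.8, 272.0, 290.4, 287.4] 185
scene disc2_center 0.56 [135.0, 205.4, 314.1, 308.0] 9728
scene disc2_center 0.28 [274.1, 217.6, 299.2, 231.7] 216
scene gate_ear 0.54 [273.3, 217.2, 295.9, 230.0] 202
scene tall_sample 0.85 [180.0, 245.9, 191.9, 265.0] 269
top board 0.75 [272.2, 215.3, 286.9, 221.1] 28
top board 0.6 [152.9, 163.5, 296.0, 235.9] 8757
top disc1_center 0.55 [247.3, 209.5, 259.7, 222.6] 127
top disc1_center 0.18 [373.2, 219.5, 406.1, 271.6] 1124
top disc2_center 0.66 [191.4, 251.1, 206.1, 261.6] 136
top disc2_center 0.49 [237.8, 245.4, 251.4, 264.1] 142
top disc2_center 0.46 [211.5, 200.9, 220.8, 215.3] 120
top tall_sample 0.43 [168.1, 211.5, 181.1, 219.7] 114
```

View pics/c1.png

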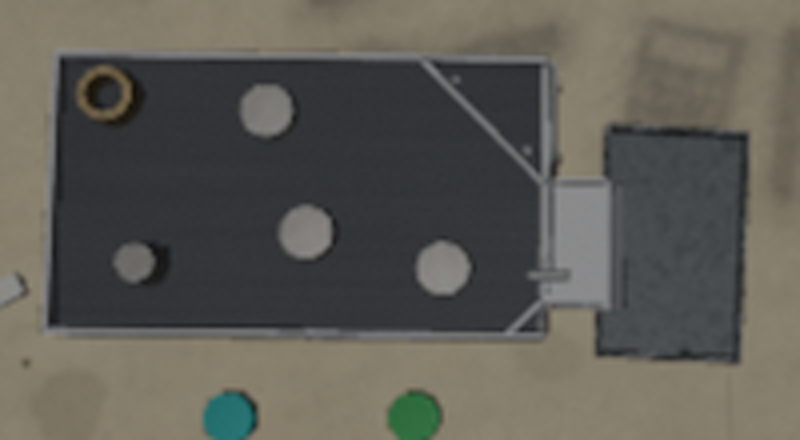

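View pics/c2.png

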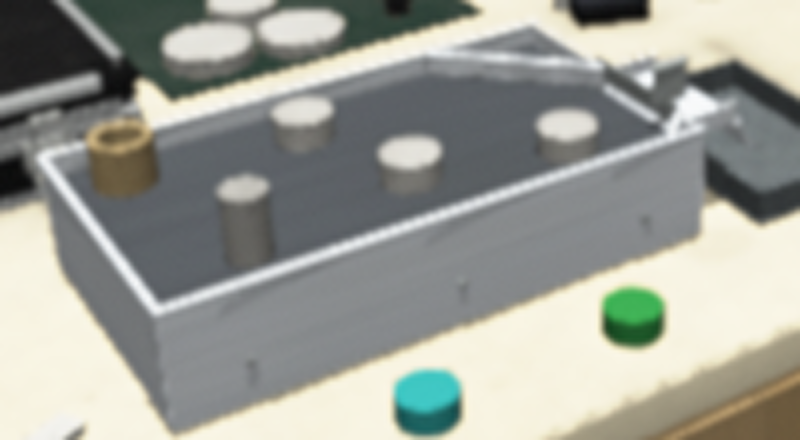

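```bash
cat >> h.py <<'E'
def crop(c,p): 
    o=np.array([140,150]) if c=='top' else np.array([125,200])
    return (np.array(p)+.5)/4-.5+o
def W(P,b):
    b=np.atleast_2d(b); c,s=np.cos(P[2]),np.sin(P[2])
    return np.c_[P[0]+c*b[:,0]-s*b[:,1],P[1]+s*b[:,0]+c*b[:,1],b[:,2]]
def B(P,w):
    w=np.atleast_2d(w); c,s=np.cos(P[2]),np.sin(P[2]); x=w[:,0]-P[0];y=w[:,1]-P[1]
    return np.c_[c*x+s*y,-s*x+c*y,w[:,2]]
E
python3 - <<'E'
from h import *
from scipy.optimize import least_squares
pts={'top':[((55,53),(.0915,.1615,.076)),((550,59),(.0915,-.1615,.076)),((45,330),(-.0915,.1615,.076)),((545,336),(-.0915,-.1615,.076)),((545,180),(.01,-.162,.076)),((426,62),(.09,-.08,.076))],
'scene':[((42,157),(.0915,.1615,.076)),((160,311),(-.0915,.1615,.076)),((533,27),(.0915,-.1615,.076)),((700,132),(-.0915,-.1615,.076))]}
def fit(cs):
    def r(P): return np.concatenate([(proj(c,W(P,[b for _,b in pts[c]]))-np.array([crop(c,p) for p,_ in pts[c]])).ravel() for c in cs])
    s=least_squares(r,[.48,.1,0]); return s
for cs in(['top'],['scene'],['top','scene']):
    s=fit(cs); print(cs,s.x,np.degrees(s.x[2])); print(np.round(s.fun,1))
P=fit(['top','scene']).x
np.save('P.npy',P)
obs={'top':{'A':((267,110),.078),'B':((306,232),.078),'C':((443,268),.078),'tall':((134,262),.1),'bush':((105,94),.09),'ear':((549,275),.103)},
'scene':{'A':((303,112),.078),'B':((410,154),.078),'C':((567,126),.078),'tall':((244,188),.1),'bush':((121,137),.09)}}
for c in obs:
    for n,(p,z) in obs[c].items():
        w=ray(c,crop(c,p),z); print(c,n,np.round(w*1000,1),np.round(B(P,w)*1000,1))
E
```

```text
['top'] [ 0.48658411  0.10393212 -0.01328847] -0.7613732869270291
[ 0.6 -0.1 -0.6  0.   0.2  0.2 -0.2  0.1  0.5  0.4 -0.4 -0.6]
['scene'] [ 0.48362009  0.1068287  -0.00966203] -0.5535934992796769
[-0.5  0.3 -0.6  0.5  0.4 -1.2  0.9 -1. ]
['top', 'scene'] [ 0.48613923  0.1049158  -0.01202791] -0.6891485582496323
[ 0.2  0.1 -1.   0.1 -0.1  0.4 -0.6  0.2  0.1  0.5 -0.9 -0.4  0.1 -0.5
 -0.3 -0.5  0.6 -1.7  0.9 -1.6]
top A [541.6 125.5  78. ] [[55.2 21.2 78. ]]
top B [461.1  98.9  78. ] [[-25.   -6.4  78. ]]
top C [437.4   9.5  78. ] [[-47.5 -96.   78. ]]
top tall [439.9 204.7 100. ] [[-47.5  99.2 100. ]]
top bush [550.1 228.5  90. ] [[ 62.4 124.4  90. ]]
top ear [431.  -59.6 103. ] [[ -53.2 -165.2  103. ]]
scene A [539.6 126.6  78. ] [[53.2 22.3 78. ]]
scene B [458.2 100.4  78. ] [[-27.9  -4.9  78. ]]
scene C [435.2  11.   78. ] [[-49.8 -94.5  78. ]]
scene tall [439.3 204.  100. ] [[-48.   98.5 100. ]]
scene bush [548.1 230.1  90. ] [[ 60.5 125.9  90. ]]
```

Request:
jog_arm([
  {"rotation": [0, 0, 6.62]},
  {"rotation": [0, 0, 6.62]},
  {"rotation": [0, 0, 6.62]},
  {"rotation": [0, 0, 6.62]},
  {"rotation": [0, 0, 6.62]},
  {"rotation": [0, 0, 6.62]},
  {"rotation": [0, 0, 6.62]},
  {"rotation": [0, 0, 6.62]},
  {"rotation": [0, 0, 6.62]},
  {"rotation": [0, 0, 6.62]},
], fingers=0)

```text
invalid input
```

Request:
jog_arm([
  {"slide": [-31.3, 6.5, 0]},
  {"slide": [-31.3, 6.5, 0]},
  {"slide": [-31.3, 6.5, 0]},
  {"slide": [-31.3, 6.5, 0]},
  {"slide": [-31.3, 6.5, 0]},
  {"slide": [-31.3, 6.5, 0]},
  {"slide": [-31.3, 6.5, 0]},
  {"slide": [-31.3, 6.5, 0]},
  {"slide": [-31.3, 6.5, 0]},
  {"slide": [-31.3, 6.5, 0]},
  {"slide": [-31.3, 6.5, 0]},
  {"slide": [-31.3, 6.5, 0]},
  {"slide": [-31.3, 6.5, 0]},
  {"slide": [-31.3, 6.5, 0]},
  {"slide": [-31.3, 6.5, 0]},
  {"slide": [-31.3, 6.5, 0]},
  {"slide": [-31.3, 6.5, 0]},
  {"slide": [-31.3, 6.5, 0]},
  {"slide": [-31.3, 6.5, 0]},
  {"slide": [-31.3, 6.5, 0]},
])

```text
invalid input
```

```bash
cat > st.py <<'E'
from h import *
from plant import state
P=np.load('P.npy')
def bs():
    s=state(); q=s['tool_rot']
    from scipy.spatial.transform import Rotation as R
    y=R.from_quat([q[1],q[2],q[3],q[0]]).as_matrix()
    print('t',round(s['time'],2),'board',np.round(B(P,s['tool_pos'])[0]*1000,1),'toolyaw-board',round(np.degrees(np.arctan2(y[1,1],y[0,1])-P[2]),2),'tilt',np.round(y[:2,2],4),'F',np.round(s['contact_force'],1),'w',round(s['gripper_width'],3))
if __name__=='__main__': bs()
E
python3 st.py
```

```text
t 1.7 board [-233.6  461.5  231.3] toolyaw-board 66.29 tilt [-0. -0.] F [-0.1  0.2  0.5] w 1.001
```

Request:
jog_arm([
  {"slide": [0, 0, 0], "rotation": [0, 0, 6.63]},
  {"slide": [0, 0, 0], "rotation": [0, 0, 6.63]},
  {"slide": [0, 0, 0], "rotation": [0, 0, 6.63]},
  {"slide": [0, 0, 0], "rotation": [0, 0, 6.63]},
  {"slide": [0, 0, 0], "rotation": [0, 0, 6.63]},
  {"slide": [0, 0, 0], "rotation": [0, 0, 6.63]},
  {"slide": [0, 0, 0], "rotation": [0, 0, 6.63]},
  {"slide": [0, 0, 0], "rotation": [0, 0, 6.63]},
  {"slide": [0, 0, 0], "rotation": [0, 0, 6.63]},
  {"slide": [0, 0, 0], "rotation": [0, 0, 6.63]},
], fingers=0)

```text
time: 2.53
tool_pos: [0.2581, 0.5692, 0.2313]
tool_rot: [-0.0, 0.713, 0.701, 0.0]
contact_force: [-1.3, -0.5, -0.0]
gripper_width: -0.001
```

Request:
jog_arm([
  {"slide": [-31.3, 6.5, 0], "rotation": [0, 0, 0]},
  {"slide": [-31.3, 6.5, 0], "rotation": [0, 0, 0]},
  {"slide": [-31.3, 6.5, 0], "rotation": [0, 0, 0]},
  {"slide": [-31.3, 6.5, 0], "rotation": [0, 0, 0]},
  {"slide": [-31.3, 6.5, 0], "rotation": [0, 0, 0]},
  {"slide": [-31.3, 6.5, 0], "rotation": [0, 0, 0]},
  {"slide": [-31.3, 6.5, 0], "rotation": [0, 0, 0]},
  {"slide": [-31.3, 6.5, 0], "rotation": [0, 0, 0]},
  {"slide": [-31.3, 6.5, 0], "rotation": [0, 0, 0]},
  {"slide": [-31.3, 6.5, 0], "rotation": [0, 0, 0]},
  {"slide": [-31.3, 6.5, 0], "rotation": [0, 0, 0]},
  {"slide": [-31.3, 6.5, 0], "rotation": [0, 0, 0]},
  {"slide": [-31.3, 6.5, 0], "rotation": [0, 0, 0]},
  {"slide": [-31.3, 6.5, 0], "rotation": [0, 0, 0]},
  {"slide": [-31.3, 6.5, 0], "rotation": [0, 0, 0]},
  {"slide": [-31.3, 6.5, 0], "rotation": [0, 0, 0]},
  {"slide": [-31.3, 6.5, 0], "rotation": [0, 0, 0]},
  {"slide": [-31.3, 6.5, 0], "rotation": [0, 0, 0]},
  {"slide": [-31.3, 6.5, 0], "rotation": [0, 0, 0]},
  {"slide": [-31.3, 6.5, 0], "rotation": [0, 0, 0]},
])

```text
time: 4.2
tool_pos: [0.3805, -0.0601, 0.2316]
tool_rot: [0.001, 0.712, 0.703, 0.0]
contact_force: [0.1, 0.1, 0.4]
gripper_width: -0.001
```

```bash
python3 st.py
```

```text
t 4.2 board [-103.6 -166.2  231.6] toolyaw-board -0.03 tilt [ 0.0013 -0.0003] F [0.1 0.1 0.4] w -0.001
```

Request:
jog_arm([
  {"slide": [0, 0, 29], "rotation": [0, 0, 0]},
  {"slide": [0, 0, 29], "rotation": [0, 0, 0]},
  {"slide": [0, 0, 29], "rotation": [0, 0, 0]},
  {"slide": [0, 0, 29], "rotation": [0, 0, 0]},
  {"slide": [0, 0, 20], "rotation": [0, 0, 0]},
  {"slide": [0, 0, 11], "rotation": [0, 0, 0]},
  {"slide": [0, 0, 0], "rotation": [0, 0, 0]},
])

```text
time: 4.78
tool_pos: [0.3786, -0.0577, 0.0816]
tool_rot: [-0.002, 0.711, 0.703, -0.001]
contact_force: [-0.9, 0.2, 0.0]
gripper_width: 0.002
```

```bash
cat > pic.py <<'E'
import sys
from plant import optics
import cv2,pickle
from h import d
n=sys.argv[1]
for c in sys.argv[2:]:
    f=optics.grab_frame(c); d[c]=f
    t=f['frame'][150:260,140:340] if c=='top' else f['frame'][200:310,125:325]
    cv2.imwrite(f'pics/{n}_{c}.png',cv2.resize(t,None,fx=4,fy=4,interpolation=cv2.INTER_CUBIC))
from st import bs
bs()
E
python3 pic.py g1 top scene
```

```text
t 4.88 board [-103.1 -164.7   85.1] toolyaw-board -0.0 tilt [ 0.0008 -0.0003] F [ 0.2  0.4 -0.2] w 0.004
```

View pics/g1_scene.png

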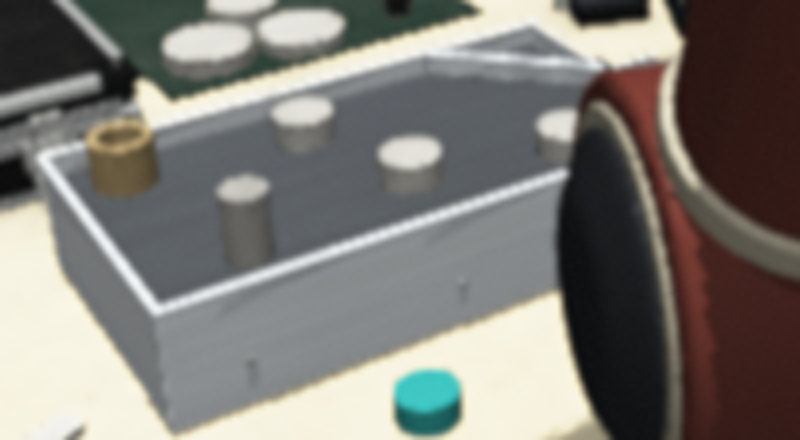

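View pics/g1_top.png

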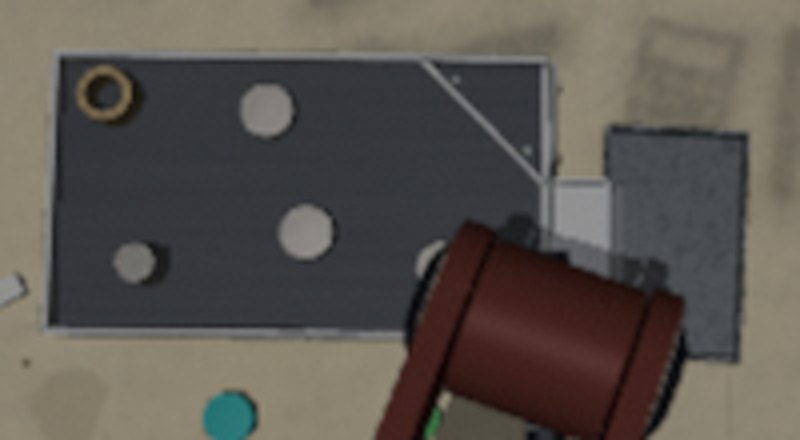

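Request:
jog_arm([
  {"slide": [0, 8, 0], "rotation": [0, 0, 0]},
  {"slide": [0, 8, 0], "rotation": [0, 0, 0]},
  {"slide": [0, 8, 0], "rotation": [0, 0, 0]},
  {"slide": [0, 8, 0], "rotation": [0, 0, 0]},
  {"slide": [0, 8, 0], "rotation": [0, 0, 0]},
  {"slide": [0, 8, 0], "rotation": [0, 0, 0]},
  {"slide": [0, 8, 0], "rotation": [0, 0, 0]},
  {"slide": [0, 8, 0], "rotation": [0, 0, 0]},
])

```text
time: 5.55
tool_pos: [0.4454, -0.0592, 0.0846]
tool_rot: [0.0, 0.711, 0.703, -0.0]
contact_force: [-1.7, -0.4, 1.0]
gripper_width: 0.004
```

```bash
python3 st.py
```

```text
t 5.55 board [ -38.8 -164.6   84.6] toolyaw-board -0.0 tilt [ 0.0002 -0.0002] F [-1.7 -0.4  1. ] w 0.004
```

Contact force is plausible for a sliding gate; continue.

Request:
jog_arm([
  {"slide": [0, 8, 0], "rotation": [0, 0, 0]},
  {"slide": [0, 8, 0], "rotation": [0, 0, 0]},
  {"slide": [0, 8, 0], "rotation": [0, 0, 0]},
  {"slide": [0, 8, 0], "rotation": [0, 0, 0]},
  {"slide": [0, 6, 0], "rotation": [0, 0, 0]},
])

```text
time: 5.97
tool_pos: [0.4834, -0.0595, 0.0842]
tool_rot: [-0.0, 0.711, 0.703, 0.0]
contact_force: [-1.5, 0.8, 1.3]
gripper_width: 0.004
```

Request:
jog_arm([
  {"slide": [0, 3, 0], "rotation": [0, 0, 0]},
  {"slide": [0, 1, 0], "rotation": [0, 0, 0]},
])

```text
time: 6.13
tool_pos: [0.4867, -0.0596, 0.0841]
tool_rot: [-0.0, 0.711, 0.703, -0.0]
contact_force: [-3.3, -0.9, 2.0]
gripper_width: -0.002
```

```bash
python3 st.py
```

```text
t 6.13 board [   2.5 -164.5   84.1] toolyaw-board 0.0 tilt [-0.0011  0.0002] F [-3.3 -0.9  2. ] w -0.002
```

Request:
jog_arm([
  {"slide": [0, -8, 0], "rotation": [0, 0, 0]},
  {"slide": [0, -4, -15], "rotation": [0, 0, 0]},
  {"slide": [0, 0, -25], "rotation": [0, 0, 0]},
  {"slide": [27, -10, 0], "rotation": [0, 0, 0]},
  {"slide": [27, -10, 0], "rotation": [0, 0, 0]},
  {"slide": [27, -10, 0], "rotation": [0, 0, 0]},
  {"slide": [26, -10, 0], "rotation": [0, 0, 0]},
  {"slide": [0, 0, 0], "rotation": [0, 0, 0]},
], fingers=0.22)

```text
time: 6.8
tool_pos: [0.4338, 0.051, 0.1238]
tool_rot: [-0.001, 0.71, 0.704, 0.001]
contact_force: [-0.1, -0.7, -0.7]
gripper_width: 0.22
```

```bash
python3 pic.py g2 top scene
python3 - <<'E'
from plant import *
from h import *
P=np.load('P.npy')
for c in('scene','top'):
    print(c,[(np.round(B(P,ray(c,q['uv'],.088))*1000),round(q['score'],2)) for q in place_of('gate_ear',c)])
E
```

```text
t 6.9 board [-50.2 -57.1 124.3] toolyaw-board 0.11 tilt [ 0.0011 -0.0004] F [ 0.4 -0.3 -0.8] w 0.217
scene [(array([[  16., -155.,   88.]]), 0.52)]
top [(array([[  16., -169.,   88.]]), 0.59)]
```

View pics/g2_scene.png

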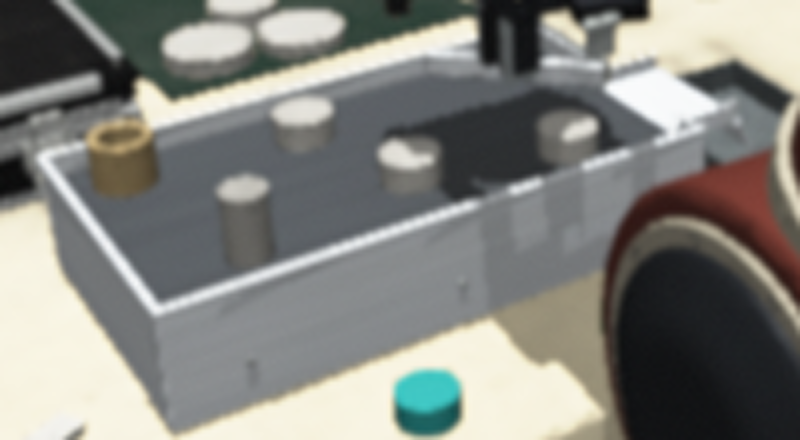

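View pics/g2_top.png

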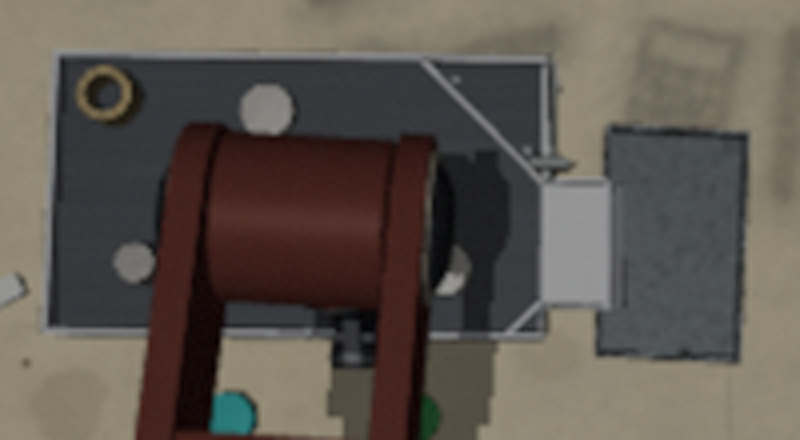

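Request:
jog_arm([
  {"slide": [0, 0, 20], "rotation": [0, 0, 0]},
  {"slide": [0, 0, 20], "rotation": [0, 0, 0]},
  {"slide": [0, 0, 12], "rotation": [0, 0, 0]},
  {"slide": [0, 0, 7], "rotation": [0, 0, 0]},
  {"slide": [0, 0, 0], "rotation": [0, 0, 0]},
  {"slide": [0, 0, 0], "rotation": [0, 0, 0]},
])

```text
time: 7.5
tool_pos: [0.4361, 0.0474, 0.0654]
tool_rot: [-0.0, 0.712, 0.702, -0.0]
contact_force: [0.9, -0.2, -0.2]
gripper_width: 0.217
```

```bash
python3 st.py
```

```text
t 7.5 board [-49.3 -58.2  65.4] toolyaw-board -0.07 tilt [-0.0002 -0.0001] F [ 0.9 -0.2 -0.2] w 0.217
```

Request:
jog_arm([
  {"slide": [-7, 0, 0], "rotation": [0, 0, 0]},
  {"slide": [-7, 0, 0], "rotation": [0, 0, 0]},
  {"slide": [-7, 1, 0], "rotation": [0, 0, 0]},
  {"slide": [-7, 1, 0], "rotation": [0, 0, 0]},
  {"slide": [-7, 1, 0], "rotation": [0, 0, 0]},
  {"slide": [-7, 1, 0], "rotation": [0, 0, 0]},
  {"slide": [-7, 1, 0], "rotation": [0, 0, 0]},
  {"slide": [-7, 1, 0], "rotation": [0, 0, 0]},
  {"slide": [-7, 1, 0], "rotation": [0, 0, 0]},
  {"slide": [-7, 1, 0], "rotation": [0, 0, 0]},
  {"slide": [-7, 1, 0], "rotation": [0, 0, 0]},
])

```text
time: 8.42
tool_pos: [0.4439, -0.0298, 0.0652]
tool_rot: [-0.0, 0.711, 0.703, -0.0]
contact_force: [-0.7, 1.4, 1.0]
gripper_width: 0.217
```

```bash
python3 pic.py g3 scene top
```

```text
t 8.52 board [ -40.6 -135.8   65.2] toolyaw-board -0.07 tilt [-0.0001 -0.001 ] F [-0.2  0.4  0.6] w 0.22
```

View pics/g3_scene.png

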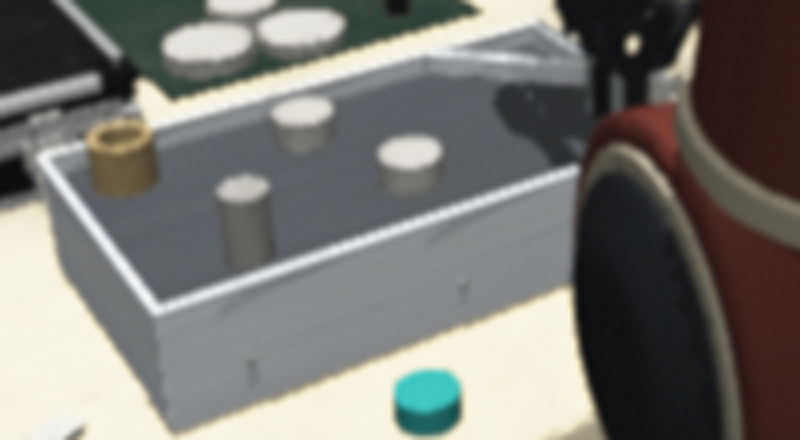

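View pics/g3_top.png

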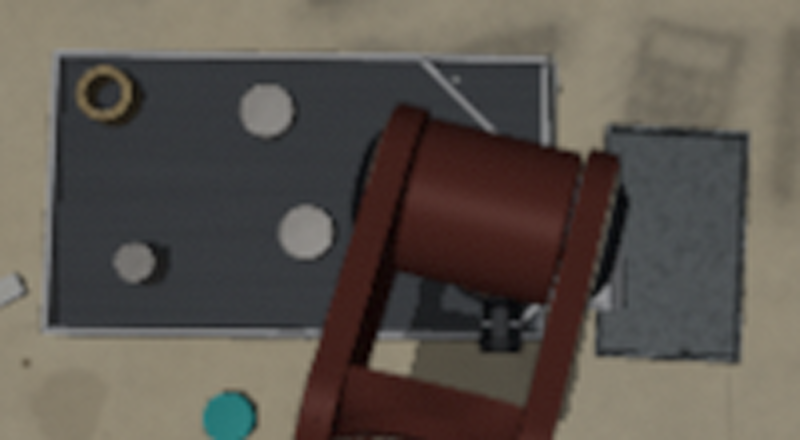

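Request:
jog_arm([
  {"slide": [-7, 0, 0], "rotation": [0, 0, 0]},
  {"slide": [-7, 0, 0], "rotation": [0, 0, 0]},
  {"slide": [-7, 0, 0], "rotation": [0, 0, 0]},
  {"slide": [-7, 0, 0], "rotation": [0, 0, 0]},
  {"slide": [-7, 0, 0], "rotation": [0, 0, 0]},
  {"slide": [-7, 0, 0], "rotation": [0, 0, 0]},
  {"slide": [-7, 0, 0], "rotation": [0, 0, 0]},
  {"slide": [-7, 0, 0], "rotation": [0, 0, 0]},
  {"slide": [0, 0, 0], "rotation": [0, 0, 0]},
  {"slide": [20, 0, 0], "rotation": [0, 0, 0]},
  {"slide": [10, 0, -20], "rotation": [0, 0, 0]},
  {"slide": [0, 0, -39], "rotation": [0, 0, 0]},
])

```text
time: 9.52
tool_pos: [0.4393, -0.0528, 0.1194]
tool_rot: [-0.005, 0.711, 0.703, -0.003]
contact_force: [-0.3, 0.1, 0.4]
gripper_width: 0.22
```

```bash
python3 st.py
```

```text
t 9.52 board [ -44.9 -158.3  119.4] toolyaw-board 0.06 tilt [-0.0115  0.0039] F [-0.3  0.1  0.4] w 0.22
```

Request:
jog_arm([
  {"slide": [24.3, 1.7, 0], "rotation": [0, 0, 0]},
  {"slide": [24.3, 1.7, 0], "rotation": [0, 0, 0]},
  {"slide": [24.3, 1.7, 0], "rotation": [0, 0, 0]},
  {"slide": [24.3, 1.7, 0], "rotation": [0, 0, 0]},
  {"slide": [24.3, 1.7, 0], "rotation": [0, 0, 0]},
  {"slide": [24.3, 1.7, 0], "rotation": [0, 0, 0]},
  {"slide": [24.3, 1.7, 0], "rotation": [0, 0, 0]},
  {"slide": [24.3, 1.7, 0], "rotation": [0, 0, 0]},
  {"slide": [0, 0, 0], "rotation": [0, 0, 0]},
])

```text
time: 10.27
tool_pos: [0.4595, 0.142, 0.1244]
tool_rot: [-0.0, 0.71, 0.704, 0.001]
contact_force: [-0.2, 0.7, -0.4]
gripper_width: 0.218
```

```bash
python3 pic.py g4 scene top
```

```text
t 10.37 board [-27.2  34.2 124.2] toolyaw-board 0.11 tilt [-0.0004 -0.0006] F [-0.   0.1 -0.6] w 0.22
```

View pics/g4_scene.png

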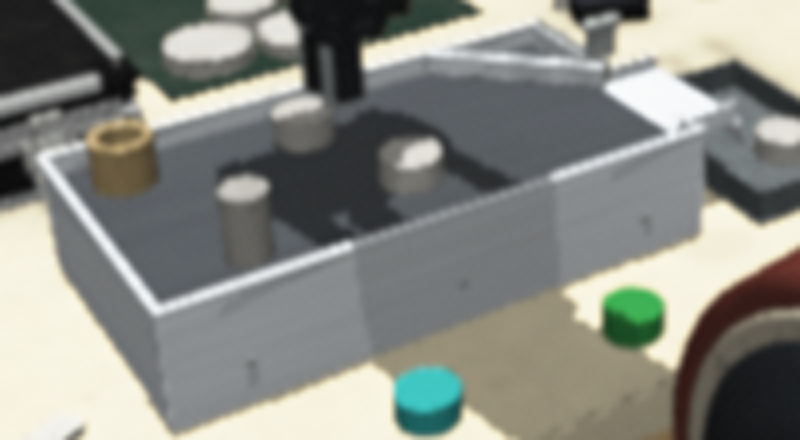

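View pics/g4_top.png

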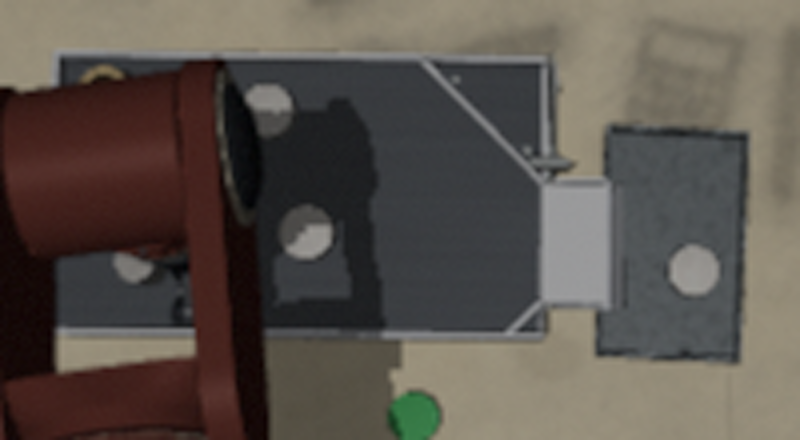

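Request:
jog_arm([
  {"slide": [0, 0, 20], "rotation": [0, 0, 0]},
  {"slide": [0, 0, 20], "rotation": [0, 0, 0]},
  {"slide": [0, 0, 12], "rotation": [0, 0, 0]},
  {"slide": [0, 0, 7], "rotation": [0, 0, 0]},
  {"slide": [0, 0, 0], "rotation": [0, 0, 0]},
  {"slide": [-7, 0, 0], "rotation": [0, 0, 0]},
  {"slide": [-7, 0, 0], "rotation": [0, 0, 0]},
  {"slide": [-7, 0, 0], "rotation": [0, 0, 0]},
  {"slide": [-7, 0, 0], "rotation": [0, 0, 0]},
  {"slide": [-7, 0, 0], "rotation": [0, 0, 0]},
  {"slide": [-7, 0, 0], "rotation": [0, 0, 0]},
  {"slide": [-7, 0, 0], "rotation": [0, 0, 0]},
  {"slide": [-7, 0, 0], "rotation": [0, 0, 0]},
  {"slide": [-7, 0, 0], "rotation": [0, 0, 0]},
  {"slide": [-7, 0, 0], "rotation": [0, 0, 0]},
  {"slide": [-7, 0, 0], "rotation": [0, 0, 0]},
  {"slide": [-7, 0, 0], "rotation": [0, 0, 0]},
  {"slide": [-7, 0, 0], "rotation": [0, 0, 0]},
  {"slide": [-7, 0, 0], "rotation": [0, 0, 0]},
  {"slide": [-7, 0, 0], "rotation": [0, 0, 0]},
])

```text
time: 12.03
tool_pos: [0.4582, 0.0334, 0.0653]
tool_rot: [-0.0, 0.711, 0.703, -0.0]
contact_force: [0.1, 1.9, 2.9]
gripper_width: 0.219
```

```bash
python3 st.py
```

```text
t 12.03 board [-27.1 -71.8  65.3] toolyaw-board -0.01 tilt [-0.0002  0.    ] F [0.1 1.9 2.9] w 0.219
```

Request:
jog_arm([
  {"slide": [-7, 0, 0], "rotation": [0, 0, 0]},
  {"slide": [-7, 0, 0], "rotation": [0, 0, 0]},
  {"slide": [-7, 0, 0], "rotation": [0, 0, 0]},
  {"slide": [-7, 0, 0], "rotation": [0, 0, 0]},
  {"slide": [-7, 0, 0], "rotation": [0, 0, 0]},
  {"slide": [-7, 0, 0], "rotation": [0, 0, 0]},
  {"slide": [-7, 0, 0], "rotation": [0, 0, 0]},
  {"slide": [-7, 0, 0], "rotation": [0, 0, 0]},
  {"slide": [-7, 0, 0], "rotation": [0, 0, 0]},
  {"slide": [-7, 0, 0], "rotation": [0, 0, 0]},
  {"slide": [-7, 0, 0], "rotation": [0, 0, 0]},
  {"slide": [-7, 0, 0], "rotation": [0, 0, 0]},
  {"slide": [-7, 0, 0], "rotation": [0, 0, 0]},
  {"slide": [-7, 0, 0], "rotation": [0, 0, 0]},
  {"slide": [-7, 0, 0], "rotation": [0, 0, 0]},
  {"slide": [-7, 0, 0], "rotation": [0, 0, 0]},
  {"slide": [-7, 0, 0], "rotation": [0, 0, 0]},
  {"slide": [0, 0, 0], "rotation": [0, 0, 0]},
  {"slide": [20, 0, 0], "rotation": [0, 0, 0]},
  {"slide": [20, 0, -20], "rotation": [0, 0, 0]},
])

```text
time: 13.7
tool_pos: [0.454, -0.0446, 0.0814]
tool_rot: [-0.004, 0.712, 0.702, -0.002]
contact_force: [-0.1, -0.3, -0.2]
gripper_width: 0.222
```

```bash
python3 st.py
```

```text
t 13.7 board [ -30.4 -149.9   81.4] toolyaw-board -0.16 tilt [-0.0084  0.0017] F [-0.1 -0.3 -0.2] w 0.222
```

Request:
jog_arm([
  {"slide": [0, 0, -20], "rotation": [0, 0, 0]},
  {"slide": [0, 0, -20], "rotation": [0, 0, 0]},
  {"slide": [27, 10, 0], "rotation": [0, 0, 0]},
  {"slide": [27, 10, 0], "rotation": [0, 0, 0]},
  {"slide": [27, 10, 0], "rotation": [0, 0, 0]},
  {"slide": [27, 10, 0], "rotation": [0, 0, 0]},
  {"slide": [27, 10, 0], "rotation": [0, 0, 0]},
  {"slide": [27, 10, 0], "rotation": [0, 0, 0]},
  {"slide": [27, 10, 0], "rotation": [0, 0, 0]},
  {"slide": [26, 11, 0], "rotation": [0, 0, 0]},
  {"slide": [0, 0, 0], "rotation": [0, 0, 0]},
  {"slide": [0, 0, 0], "rotation": [0, 0, 0]},
], fingers=0.3)

```text
time: 14.7
tool_pos: [0.5408, 0.1699, 0.1248]
tool_rot: [-0.0, 0.711, 0.704, -0.001]
contact_force: [-0.5, -0.7, -0.3]
gripper_width: 0.299
```

```bash
python3 pic.py g5 scene top
```

```text
t 14.8 board [ 53.5  64.3 124.7] toolyaw-board -0.01 tilt [-0.0012 -0.0008] F [-0.7 -0.4  1. ] w 0.302
```

View pics/g5_scene.png

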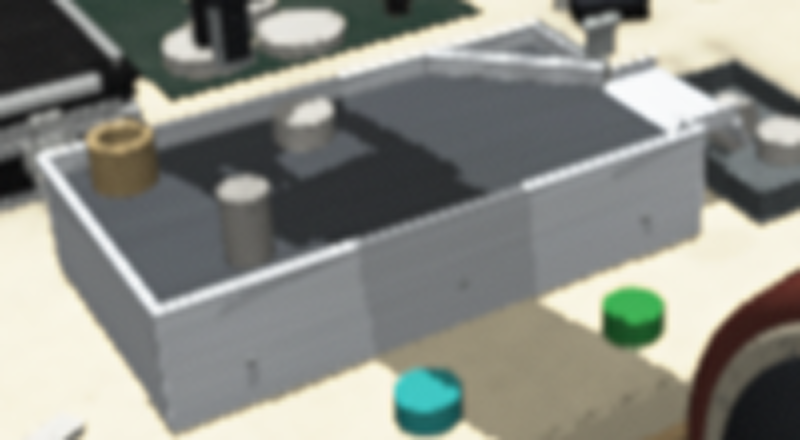

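View pics/g5_top.png

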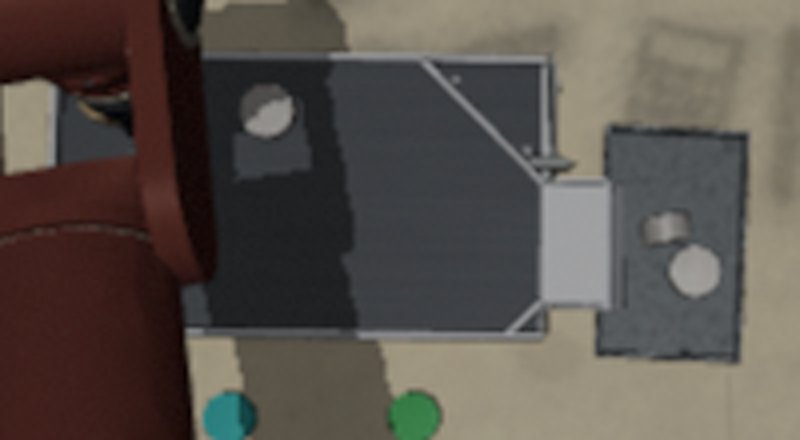

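Request:
jog_arm([
  {"slide": [0, 0, 20], "rotation": [0, 0, 0]},
  {"slide": [0, 0, 20], "rotation": [0, 0, 0]},
  {"slide": [0, 0, 12], "rotation": [0, 0, 0]},
  {"slide": [0, 0, 7.5], "rotation": [0, 0, 0]},
  {"slide": [0, 0, 0], "rotation": [0, 0, 0]},
  {"slide": [-7, 0, 0], "rotation": [0, 0, 0]},
  {"slide": [-7, 0, 0], "rotation": [0, 0, 0]},
  {"slide": [-6, 0, 0], "rotation": [0, 0, 0]},
  {"slide": [-6, 0, 0], "rotation": [0, 0, 0]},
  {"slide": [-7, -1, 0], "rotation": [0, 0, 0]},
  {"slide": [-7, -2, 0], "rotation": [0, 0, 0]},
  {"slide": [-7, -3, 0], "rotation": [0, 0, 0]},
  {"slide": [-7, -3, 0], "rotation": [0, 0, 0]},
  {"slide": [-7, -3, 0], "rotation": [0, 0, 0]},
  {"slide": [-7, -3, 0], "rotation": [0, 0, 0]},
])

```text
time: 16.05
tool_pos: [0.525, 0.1007, 0.0662]
tool_rot: [0.0, 0.711, 0.703, 0.0]
contact_force: [1.1, 2.8, 2.5]
gripper_width: 0.302
```

```bash
python3 pic.py g6 scene
```

```text
t 16.1 board [38.1 -4.8 65.7] toolyaw-board -0.04 tilt [-0.0007 -0.0011] F [ 0.6 -0.4  0.4] w 0.298
```

View pics/g6_scene.png

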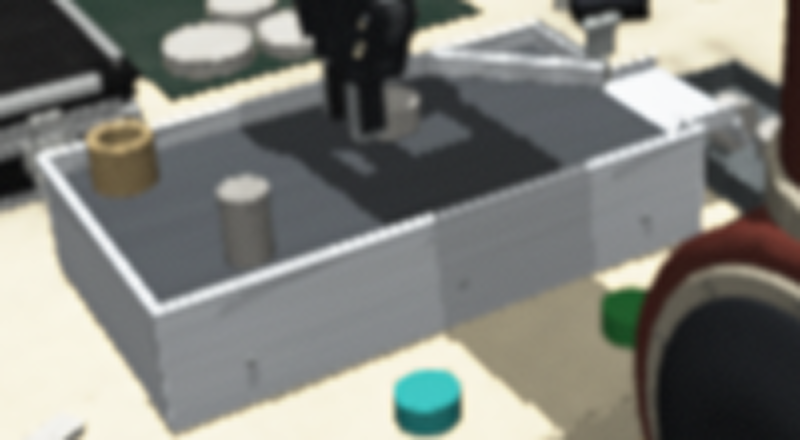

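Request:
jog_arm([
  {"slide": [-7, -3.2, 0], "rotation": [0, 0, 0]},
  {"slide": [-7, -3.2, 0], "rotation": [0, 0, 0]},
  {"slide": [-7, -3.2, 0], "rotation": [0, 0, 0]},
  {"slide": [-7, -3.2, 0], "rotation": [0, 0, 0]},
  {"slide": [-7, -3.2, 0], "rotation": [0, 0, 0]},
  {"slide": [-7, -3.2, 0], "rotation": [0, 0, 0]},
  {"slide": [-7, -3.2, 0], "rotation": [0, 0, 0]},
  {"slide": [-7, -3.2, 0], "rotation": [0, 0, 0]},
  {"slide": [-7, -3.2, 0], "rotation": [0, 0, 0]},
  {"slide": [-7, -3.2, 0], "rotation": [0, 0, 0]},
  {"slide": [-7, -3.2, 0], "rotation": [0, 0, 0]},
  {"slide": [-7, -3.2, 0], "rotation": [0, 0, 0]},
  {"slide": [-7, -3.2, 0], "rotation": [0, 0, 0]},
  {"slide": [-7, -3.2, 0], "rotation": [0, 0, 0]},
  {"slide": [-7, -3.2, 0], "rotation": [0, 0, 0]},
  {"slide": [-7, -3.2, 0], "rotation": [0, 0, 0]},
  {"slide": [-7, -3.2, 0], "rotation": [0, 0, 0]},
  {"slide": [-7, -3.2, 0], "rotation": [0, 0, 0]},
  {"slide": [-4, -1.4, 0], "rotation": [0, 0, 0]},
])

```text
time: 17.68
tool_pos: [0.464, -0.0288, 0.0657]
tool_rot: [-0.0, 0.712, 0.703, -0.0]
contact_force: [1.4, 1.1, -0.5]
gripper_width: 0.302
```

```bash
python3 pic.py g7 scene
```

```text
t 17.73 board [ -20.5 -134.3   65.8] toolyaw-board -0.06 tilt [-0.0003 -0.0006] F [ 0.1 -0.8 -0.4] w 0.303
```

View pics/g7_scene.png

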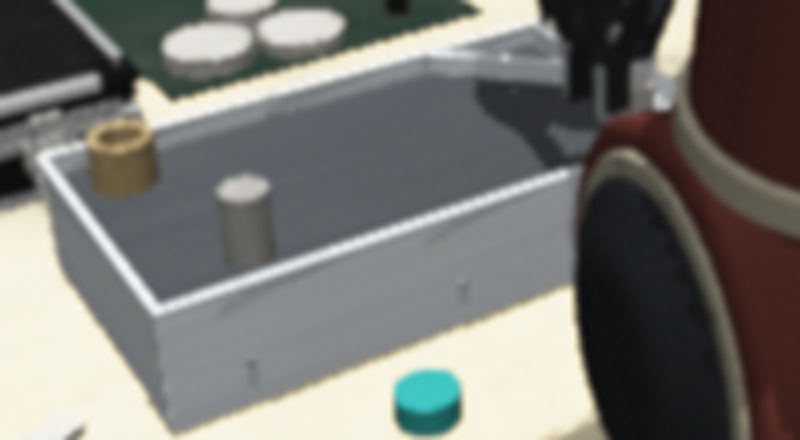

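Request:
jog_arm([
  {"slide": [-7, -1, 0], "rotation": [0, 0, 0]},
  {"slide": [-7, -1, 0], "rotation": [0, 0, 0]},
  {"slide": [-7, 0, 0], "rotation": [0, 0, 0]},
  {"slide": [-7, 0, 0], "rotation": [0, 0, 0]},
  {"slide": [-7, 0, 0], "rotation": [0, 0, 0]},
  {"slide": [-8, 0, 0], "rotation": [0, 0, 0]},
  {"slide": [-8, 0, 0], "rotation": [0, 0, 0]},
  {"slide": [-8, 0, 0], "rotation": [0, 0, 0]},
  {"slide": [0, 0, 0], "rotation": [0, 0, 0]},
  {"slide": [20, 0, 0], "rotation": [0, 0, 0]},
  {"slide": [30, 0, -10], "rotation": [0, 0, 0]},
  {"slide": [20, 0, -30], "rotation": [0, 0, 0]},
  {"slide": [30, 0, -20], "rotation": [0, 0, 0]},
  {"slide": [30, 0, 0], "rotation": [0, 0, 0]},
], fingers=0.3)

```text
time: 18.9
tool_pos: [0.4664, 0.0436, 0.131]
tool_rot: [0.003, 0.712, 0.702, 0.003]
contact_force: [1.2, 1.1, 0.8]
gripper_width: 0.302
```

```bash
python3 pic.py g8 scene top
```

```text
t 19.0 board [-21.4 -59.4 127.3] toolyaw-board 0.26 tilt [0.0029 0.0007] F [-0.1  0.4 -0.3] w 0.297
```

View pics/g8_scene.png

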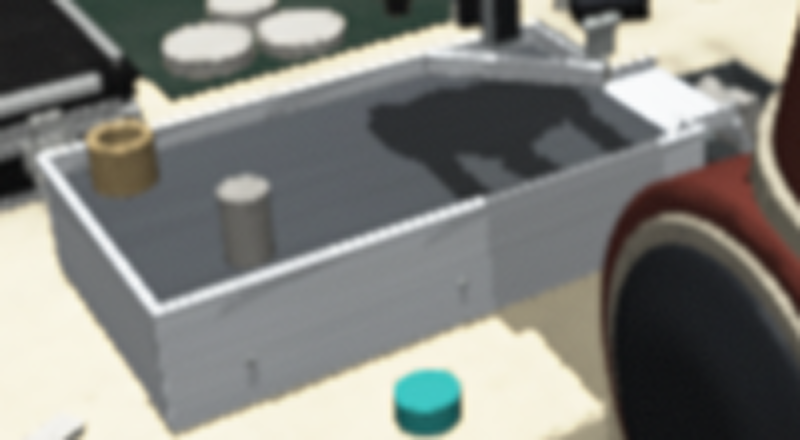

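View pics/g8_top.png

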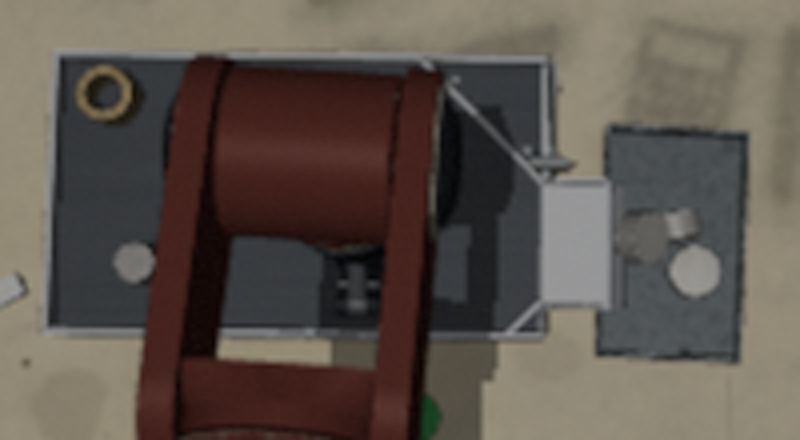

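Request:
jog_arm([
  {"slide": [0, 25, 0], "rotation": [0, 0, 0]},
  {"slide": [0, 25, 0], "rotation": [0, 0, 0]},
  {"slide": [0, 25, 0], "rotation": [0, 0, 0]},
  {"slide": [-26, 0, 0], "rotation": [0, 0, 0]},
  {"slide": [-26, 0, 0], "rotation": [0, 0, 0]},
  {"slide": [-26, 0, 0], "rotation": [0, 0, 0]},
  {"slide": [-26, 0, 0], "rotation": [0, 0, 0]},
  {"slide": [0, 0, 0], "rotation": [0, 0, 0]},
], fingers=0)

```text
time: 19.67
tool_pos: [0.5366, -0.0662, 0.125]
tool_rot: [0.0, 0.713, 0.701, -0.001]
contact_force: [0.0, 0.3, -0.4]
gripper_width: -0.001
```

```bash
python3 pic.py g9 scene top
python3 - <<'E'
from h import *
P=np.load('P.npy')
for p in[(640,238),(681,222),(692,270)]:
  for z in(.015,.035): print(p,z,np.round(B(P,ray('top',crop('top',p),z))*1000))
for p in[(607,129),(747,134),(597,353),(739,361)]: print('tray rim',np.round(B(P,ray('top',crop('top',p),.026))*1000))
import cv2
from plant import optics
f=optics.grab_frame('scene')['frame'][205:255,265:355]; cv2.imwrite('pics/g9z.png',cv2.resize(f,None,fx=8,fy=8,interpolation=cv2.INTER_CUBIC))
E
```

```text
t 19.77 board [  52.4 -167.4  125. ] toolyaw-board -0.15 tilt [-0.0015  0.0003] F [ 0.  -1.2 -0.5] w 0.001
(640, 238) 0.015 [[ -21. -228.   15.]]
(640, 238) 0.035 [[ -22. -227.   35.]]
(681, 222) 0.015 [[  -9. -256.   15.]]
(681, 222) 0.035 [[ -11. -254.   35.]]
(692, 270) 0.015 [[ -42. -264.   15.]]
(692, 270) 0.035 [[ -44. -262.   35.]]
tray rim [[  54. -204.   26.]]
tray rim [[  51. -300.   26.]]
tray rim [[-100. -198.   26.]]
tray rim [[-105. -295.   26.]]
```

View pics/g9z.png

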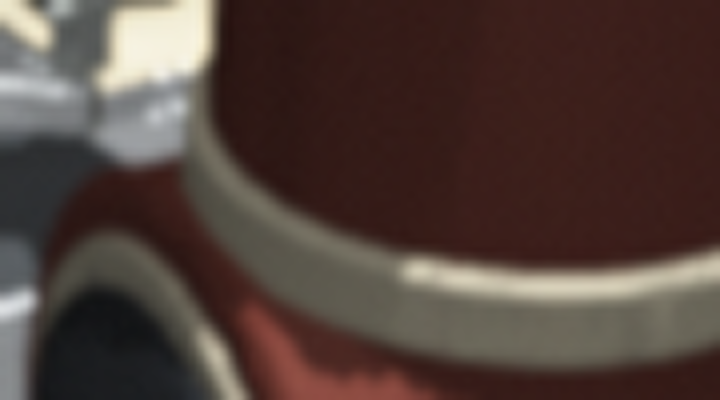

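View pics/g9_top.png

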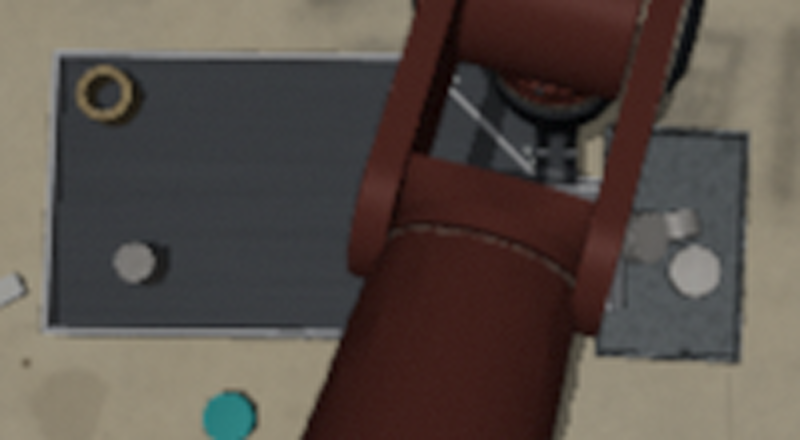

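Request:
jog_arm([
  {"slide": [0, 0, 20], "rotation": [0, 0, 0]},
  {"slide": [0, 0, 14], "rotation": [0, 0, 0]},
  {"slide": [0, 0, 7], "rotation": [0, 0, 0]},
  {"slide": [0, 0, 0], "rotation": [0, 0, 0]},
  {"slide": [0, -8, 0], "rotation": [0, 0, 0]},
  {"slide": [0, -8, 0], "rotation": [0, 0, 0]},
  {"slide": [0, -8, 0], "rotation": [0, 0, 0]},
  {"slide": [0, -8, 0], "rotation": [0, 0, 0]},
  {"slide": [0, -8, 0], "rotation": [0, 0, 0]},
  {"slide": [0, -8, 0], "rotation": [0, 0, 0]},
  {"slide": [0, -8, 0], "rotation": [0, 0, 0]},
  {"slide": [0, -8, 0], "rotation": [0, 0, 0]},
  {"slide": [0, -8, 0], "rotation": [0, 0, 0]},
  {"slide": [0, -8, 0], "rotation": [0, 0, 0]},
  {"slide": [0, -8, 0], "rotation": [0, 0, 0]},
])

```text
time: 21.07
tool_pos: [0.4484, -0.0609, 0.0849]
tool_rot: [0.0, 0.711, 0.703, -0.0]
contact_force: [1.8, 0.9, 0.4]
gripper_width: 0.002
```

Request:
jog_arm([
  {"slide": [0, -3, 0], "rotation": [0, 0, 0]},
  {"slide": [0, -3, 0], "rotation": [0, 0, 0]},
])

```text
time: 21.23
tool_pos: [0.4424, -0.0607, 0.0846]
tool_rot: [-0.0, 0.711, 0.703, -0.0]
contact_force: [1.2, 0.3, -0.2]
gripper_width: 0.001
```

```bash
python3 st.py
```

```text
t 21.23 board [ -41.7 -166.2   84.6] toolyaw-board -0.02 tilt [-0.0002 -0.    ] F [ 1.2  0.3 -0.2] w 0.001
```

Not yet at the stop; creep until the force rises.

Request:
jog_arm([
  {"slide": [0, -2, 0], "rotation": [0, 0, 0]},
  {"slide": [0, -2, 0], "rotation": [0, 0, 0]},
])

```text
time: 21.4
tool_pos: [0.4388, -0.0607, 0.0846]
tool_rot: [-0.0, 0.711, 0.703, -0.0]
contact_force: [0.3, -0.9, -0.2]
gripper_width: -0.001
```

Request:
jog_arm([
  {"slide": [0, -2, 0], "rotation": [0, 0, 0]},
])

```text
time: 21.48
tool_pos: [0.4373, -0.0607, 0.0847]
tool_rot: [0.0, 0.711, 0.703, 0.0]
contact_force: [7.4, -0.5, -3.7]
gripper_width: -0.001
```

Request:
jog_arm([
  {"slide": [0, -2, 0], "rotation": [0, 0, 0]},
])

```text
time: 21.57
tool_pos: [0.4372, -0.0607, 0.0849]
tool_rot: [0.002, 0.712, 0.703, 0.002]
contact_force: [14.9, 0.1, -9.1]
gripper_width: -0.0
```

Request:
jog_arm([
  {"slide": [0, 4, 0], "rotation": [0, 0, 0]},
  {"slide": [0, 10, 0], "rotation": [0, 0, 0]},
  {"slide": [0, 0, -25], "rotation": [0, 0, 0]},
  {"slide": [0, 0, -35], "rotation": [0, 0, 0]},
  {"slide": [30, 0, -35], "rotation": [0, 0, 0]},
  {"slide": [38, 0, -10], "rotation": [0, 0, 0]},
  {"slide": [38, 0, 0], "rotation": [0, 0, 0]},
  {"slide": [38, 0, 0], "rotation": [0, 0, 0]},
  {"slide": [38, 0, 0], "rotation": [0, 0, 0]},
  {"slide": [38, 0, 0], "rotation": [0, 0, 0]},
  {"slide": [38, 0, 0], "rotation": [0, 0, 0]},
  {"slide": [38, 0, 0], "rotation": [0, 0, 0]},
  {"slide": [38, 0, 0], "rotation": [0, 0, 0]},
  {"slide": [38, 0, 0], "rotation": [0, 0, 0]},
  {"slide": [38, 0, 0], "rotation": [0, 0, 0]},
  {"slide": [38, 0, 0], "rotation": [0, 0, 0]},
  {"slide": [0, 0, 0], "rotation": [0, 0, 0]},
])

```text
time: 22.98
tool_pos: [0.4532, 0.3892, 0.1855]
tool_rot: [-0.001, 0.71, 0.705, -0.0]
contact_force: [-1.3, -0.1, 0.2]
gripper_width: 0.001
```

```bash
python3 pic.py g10 scene top
python3 - <<'E'
import cv2
from plant import optics
for c,(a,b,e,g) in dict(scene=(205,255,265,355),top=(175,245,265,335)).items():
    f=optics.grab_frame(c)['frame'][a:b,e:g]; cv2.imwrite(f'pics/g10z_{c}.png',cv2.resize(f,None,fx=8,fy=8,interpolation=cv2.INTER_CUBIC))
E
```

```text
t 23.08 board [-35.8 279.8 185.4] toolyaw-board 0.14 tilt [-0.0022 -0.002 ] F [-0.2 -0.8 -0.6] w -0.001
```

View pics/g10z_scene.png

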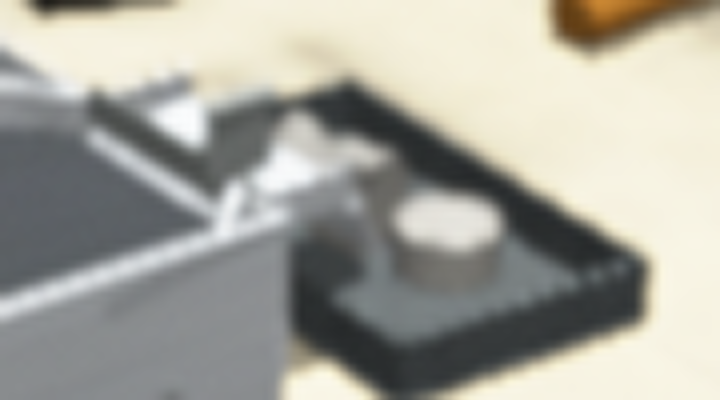

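View pics/g10z_top.png

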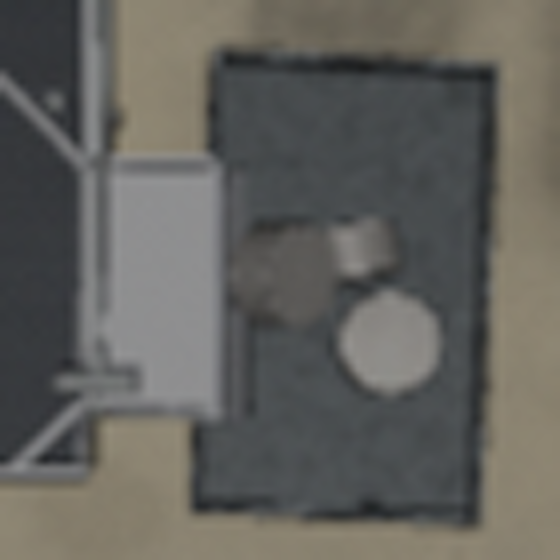

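View pics/g10_top.png

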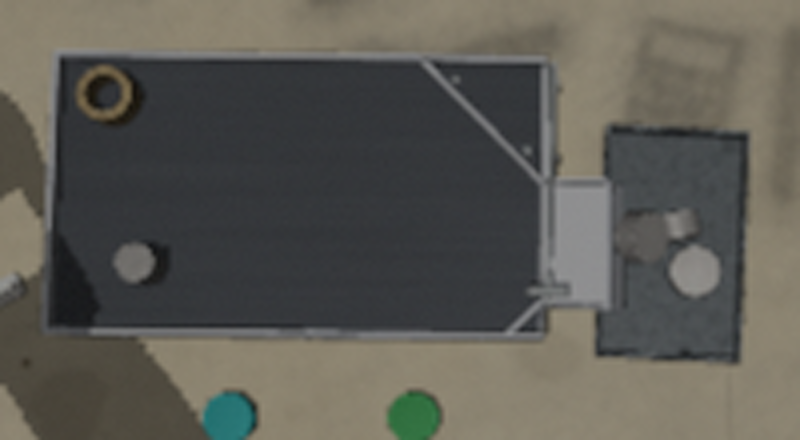

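Run:
```python
from h import *
P=np.load('P.npy')
for nm,p in(('d3 centre',(285,272)),('d3 left',(238,275)),('d3 right',(333,270)),('d3 top',(288,225)),('d2',(365,248))):
    uv=(np.array(p)+.5)/8-.5+np.array([265,175])
    for z in(.02,.03,.04,.05,.06):
        X=ray('top',uv,z); q=(proj('scene',X)[0]-np.array([265,205])+.5)*8
        print(nm,z,np.round(B(P,X)[0]*1000),np.round(q))
```

```text
d3 centre 0.02 [ -19. -229.   20.] [314. 225.]
d3 centre 0.03 [ -20. -228.   30.] [315. 199.]
d3 centre 0.04 [ -21. -228.   40.] [317. 173.]
d3 centre 0.05 [ -22. -227.   50.] [318. 147.]
d3 centre 0.06 [ -23. -227.   60.] [319. 120.]
d3 left 0.02 [ -21. -213.   20.] [277. 240.]
d3 left 0.03 [ -22. -212.   30.] [278. 214.]
d3 left 0.04 [ -23. -212.   40.] [280. 188.]
d3 left 0.05 [ -24. -211.   50.] [281. 161.]
d3 left 0.06 [ -24. -211.   60.] [283. 134.]
d3 right 0.02 [ -19. -245.   20.] [352. 211.]
d3 right 0.03 [ -20. -245.   30.] [353. 185.]
d3 right 0.04 [ -21. -244.   40.] [355. 159.]
d3 right 0.05 [ -21. -243.   50.] [356. 133.]
d3 right 0.06 [ -22. -243.   60.] [357. 107.]
d3 top 0.02 [  -3. -230.   20.] [286. 205.]
d3 top 0.03 [  -4. -229.   30.] [287. 180.]
d3 top 0.04 [  -5. -229.   40.] [289. 154.]
d3 top 0.05 [  -6. -228.   50.] [290. 128.]
d3 top 0.06 [  -8. -228.   60.] [291. 102.]
d2 0.02 [ -11. -256.   20.] [364. 193.]
d2 0.03 [ -12. -256.   30.] [365. 168.]
d2 0.04 [ -13. -255.   40.] [366. 142.]
d2 0.05 [ -14. -254.   50.] [367. 116.]
d2 0.06 [ -15. -253.   60.] [368.  90.]
```

Run:
```python
import cv2,numpy as np
from h import *
from plant import optics
fs=[[optics.grab_frame(c)['frame'].astype(float) for _ in range(3)] for c in('top','scene')]
for n,f,(a,b,e,g) in zip(('top','scene'),fs,((195,225,288,323),(212,242,290,330))):
    m=np.mean(f,0)[a:b,e:g]; m=np.clip((m-m.min())*255/(np.percentile(m,99)-m.min()),0,255).astype(np.uint8)
    cv2.imwrite(f'pics/g11_{n}.png',cv2.resize(m,None,fx=18,fy=18,interpolation=cv2.INTER_CUBIC))
```

```text
(no output)
```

View pics/g11_top.png

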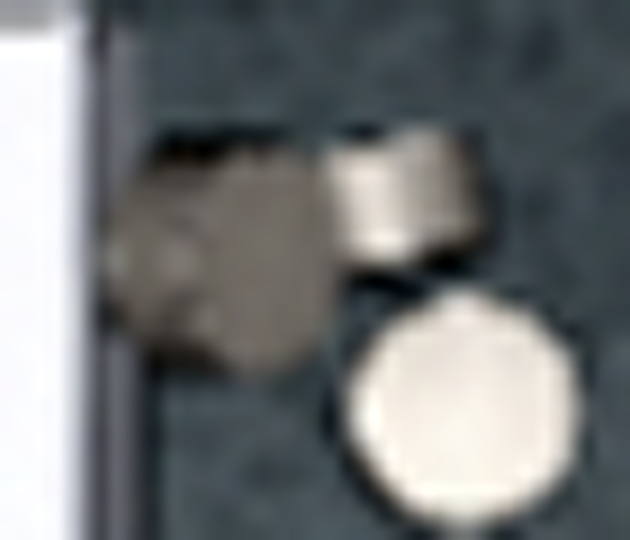

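View pics/g11_scene.png

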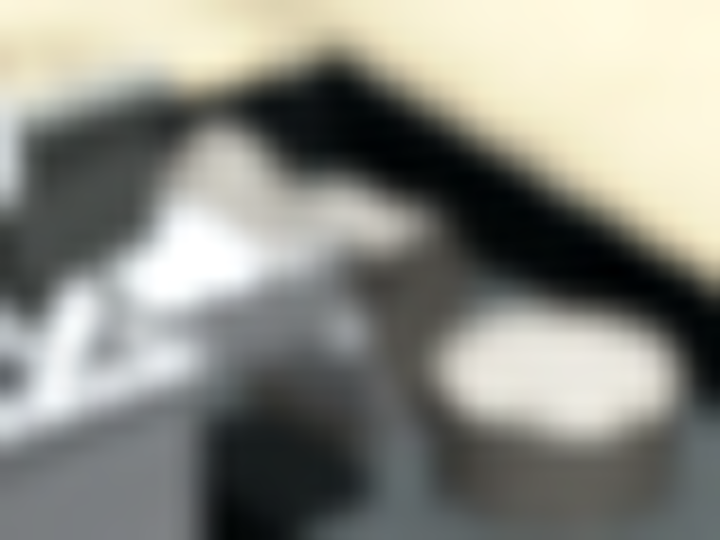

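Run:
```python
from h import *
from plant import optics,manip,state
import cv2
P=np.load('P.npy'); print('ear',B(P,ray('top',crop('top',(549,290)),.103))*1000)
f=optics.grab_frame('top')['frame'].astype(int); g=cv2.imread('pics/top1.png').astype(int); h=cv2.imread('pics/g10_top.png')
print('calc diff',np.abs(f-g)[215:275,360:410].mean(),'tray rim diff',np.abs(f-g)[180:240,325:332].mean())
a=cv2.resize(f[150:260,140:340].astype(np.uint8),None,fx=4,fy=4,interpolation=cv2.INTER_CUBIC)
print('tray area now vs g10',np.abs(a.astype(int)-h.astype(int))[190:300,600:740].mean())
print(manip.job_done(),state()['time'])
```

```text
ear [[ -62.72366782 -165.28174988  103.        ]]
calc diff 3.3114444444444446 tray rim diff 3.600793650793651
tray area now vs g10 0.6227056277056277
the job is handed in; nothing more can be done
the job is handed in; nothing more can be done
```

I slid the gate open by its ear and pushed the three discs one at a time, cradled between the slightly parted fingertips. They went out through the spout into the tray. I then pushed the gate shut until the force rose at its stop, drew the arm clear and handed the job in at about 24 s.

**Last checks before handing in:**
- **Gate:** the ear measured about board x -63 mm, against -64 mm when shut. It had started roughly 10 mm open.
- **Discs:** all three are in the tray and did not move between the last pictures. One lies flat, one stands on its edge, and the third leans on the chute with its centre at an estimated 30–35 mm height. That third height is less certain because the spout partly hides the disc, but it is well below the 55 mm limit.
- **Tall sample and bushing:** they stand at the same pixels as at the start.
- **Tray and calculator:** both look unmoved; the picture differences there were about 3 grey levels, which I took as noise.
- **Clearance:** the arm was in free air about 185 mm above the bench.

No check failed. The two cameras disagreed by 2–3 mm on the board's pose, which the pushes had room for.

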